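Bring the vial shuttle through the reader arch to its locked end position

TASK

Bring the shuttle with the vials smoothly through the reader arch to the left end of its rail, where it must stay locked, pushed in against the spring buffer. It slides only while its lock bar is squeezed in at one of its two handles: take the right handle first, send the left handle out through the arch, let go so that the shuttle locks half-way, then change to the left handle for the rest and let go at the end. Do not knock the arch and leave the bottle, the jar and the beaker where they are.

Things in the scene. Friction and masses are not known exactly. Their poses are not given: they have to be found in the camera images.
- rail: dark steel slide rail screwed to the bench, plate 150 x 620 mm, 10 mm thick. Origin: centre of its underside, on the bench. y runs along the rail to its left end (world +y within 0.25 rad), x across it away from the robot, z up. Steel lock posts 20 mm apart, up to 29 mm high, stand 62 mm to its +x side. At the left end is a black stop housing, 39 mm high.
- reader: grey arch of the light reader over the middle of the rail, fixed; same origin and axes as the rail. It reaches 98 mm to either side across the rail, 22 mm along it; tunnel 156 mm wide and 95 mm high, top 150 mm above the bench. The shuttle passes under it, handles and all; a gripper does not.
- shuttle (a joint): travel of the shuttle along the rail in m, growing to the left: 0 = right end, 0.32 = hard stop at the left end. At 0.16 its middle is under the arch and each handle is 90 mm from the arch's middle. It drags with about 2 N, and locks every 20 mm with 4 mm of play; let go in between, it slips into a neighbouring notch. Pushed to the hard stop and let go there it stays locked at about 0.316.
- buffer (a joint): how far the spring buffer at the rail's left end is pushed in, in m: 0 = out. The shuttle meets it at a travel of 0.308 and pushes it in over its last 12 mm; it resists with 3 N, growing to 5 N at the hard stop, and pushes the shuttle back if that is let go unlocked. Black rubber bar 50 mm wide, 26 to 36 mm above the bench.
- lock_bar (a joint): how far the steel lock bar is squeezed in, in m: 0 = sprung out (shuttle locked when in a notch), 0.011 = fully in. The shuttle is free above about 0.009. The bar runs the whole length of the shuttle and has an upright paddle at each handle; squeezing either one moves the whole bar. Spring: 9 N at the start, 16 N fully in.
- shuttle_deck (a point): centre of the shuttle's deck top, 36 mm above the bench; axes as the rail's. The shuttle is white, 200 mm long along the rail, 90 mm wide, about 0.5 kg, with a block of three vials in its middle (100 mm long, up to 82 mm above the bench, on the robot's side of the lock bar).
- right_handle (a point): middle of the shuttle's right handle, 62 mm above the bench: a fixed white post (rail -x side) and a steel lock-bar paddle (+x side), to be squeezed together across the rail. Both 20 mm wide along the rail, standing 36 to 81 mm above the bench. 56 mm over both when locked (28 each side of this point); squeezed 45 mm: the post stays, the paddle comes 11 mm nearer. Axes as the rail's.
- left_handle (a point): middle of the left handle, 180 mm further to the left on the same shuttle; same shape, sizes and axes as the right handle.
- oil_bottle: dark green bottle, 62 mm wide, 230 mm high, standing beyond the rail; origin at the centre of its underside. Leave alone.
- soda_jar: white jar with a screw cap, 76 mm wide, 130 mm high, standing beyond the rail; origin at the centre of its underside. Leave alone.
- beaker: white open beaker, 84 mm wide, 90 mm high, standing between robot and rail; origin at the centre of its underside. Leave alone.

How it is judged:
On the way:
1. the shuttle has been let go, locked, half-way through the arch (joint between 0.10 and 0.24) (value of joint shuttle between 0.1 and 0.24 m and value of joint lock_bar below 0.003 m and contact force between each of the arm, the fingers and rail below 0.5 N), for 0.2 s.
At the end, for the whole second after the job is handed in: the shuttle stands at rest at the left end of the rail (joint above 0.311, i.e. within 9 mm of the hard stop, the buffer pushed in), with its lock bar sprung out (less than 3 mm in) (value of joint shuttle above 0.311 m and value of joint lock_bar below 0.003 m and velocity of joint shuttle between -0.01 and 0.01 m/s); the robot touches nothing.
It fails at once if the shuttle moves faster than 0.4 m/s (the vials would spill) (velocity of joint shuttle above 0.4 m/s or velocity of joint shuttle below -0.4 m/s).
It fails at once if the reader arch is hit with more than 15 N (contact force between any of the arm, the fingers and reader above 15 N).
It fails at once if the bottle, the jar or the beaker is moved more than 20 mm or tipped (distance of any of oil_bottle, soda_jar, beaker from where it was at the start of the episode above 0.02 m or angle between any of oil_bottle, soda_jar, beaker's own z axis and vertical above 0.3 rad).
It also fails if it takes over 48 s, if anything falls off the work surface, if the arm or the gripper's body presses on something with over 40 N, if the wrist force passes 120 N, or if a joint passes its speed limit or range.

ROBOT

A 6-joint arm with a two-finger parallel gripper is mounted at the origin on the work surface. World frame = base frame: x ahead of the robot, y to its left, z up, the work surface at z = 0. Lengths are in m, angles in rad, forces in N, time in s.
With the tool pointing down it reaches from about 0.3 to 0.775 m from the base axis. Payload 14.6 kg.
Tool frame: the origin (TCP) lies at the very end of the fingers, on their centre line; the grasp point (between the pads) lies 19 mm behind it; z points along the fingers, y is the line along which they close (so a half turn about z gives the same grasp; the last joint's range is limited). The gripper opens to 94 mm and grips with 3 to 60 N. Pads are 16 mm wide; open, the fingers measure 119 mm over their backs; the gripper's body (75 mm by 177 mm) begins 78 mm behind the grasp point.
Start: joints at [1.098, 0.3, 1.521, -0, 1.321, -0.067], TCP at [0.217, 0.505, 0.205] pointing down, gripper open.
Joint ranges: [-3.03, 3.03], [-0.79, 2.21], [0.23, 2.52], [-1.04, 4.18], [0, 3.07], [-2.55, 2.55]. Speed limits (rad/s): [2.22, 2.22, 2.57, 3.14, 3.14, 3.14].

INTERFACE

Orientations are given as [roll, pitch, yaw] about the fixed x, y, z axes, in that order (R = Rz(yaw) Ry(pitch) Rx(roll)).
In Python, from station import ctrl gives the robot as it stands.
- The arm moves only by the tool move_arm, never from a script. Its argument "targets" is a list of rows, each a list of 6 numbers: the shift along the tool's x, y, z in units of 1000 mm (1.0 is 1000 mm), then the turn, a rotation vector about the tool's x, y, z in units of 30 degrees (1.0 is 30 degrees). In form: [[tx, ty, tz, ax, ay, az], ...]. A call has exactly 5 rows; each row is the pose to reach, as a shift and turn from the pose commanded when the call began, along the tool's axes at that moment; what a row does not reach only later rows make up. A row lasts 1/12 s, in which the tool goes at most 41.7 mm and 7.16 degrees, less where a joint would pass 70% of its speed; a pose out of reach is approached as far as the arm can. A call with a number of a shift or a turn outside -1 to 1 is refused whole. A call with a gripper value outside its range is refused whole. "fingers" is the opening, from -1 (shut) to 1 (fully open), set as the call begins (left out, the last holds). The fingers move at their own pace and stop on an object; "grip_force" is the grip in N (left out, the last holds). Time passes only in rows, so rows that repeat a pose let the fingers close, or fill a call up. It gives the time, the measured TCP pose, the force and the opening at its end, in the units of the state.
- ctrl.get_obs(): the state, without advancing time (a new reading comes with each control period).
- ctrl.camera(name): name is "scene" or "side" or "wrist"; returns the picture (400x640x3 uint8, red, green, blue); there is no depth.
- ctrl.camera_info(name): a dict with "fx", "fy", "cx", "cy" (pixels), "k1" (the pictures are not rectified: a ray, as slopes to the right and down, at radius r is drawn at 1 + k1 r^2 times it, then the intrinsics apply), "rvec" (rotation vector, rad) and "tvec" (3), from world to camera coordinates, as OpenCV has them. Camera axes: x right, y down, z forward; pixel columns grow to the right and rows downward; lengths in m; the calibration is good to about 2 mm. A picture is of the moment at which its call begins: read the wrist's pose just before it. camera_info takes no time and is no camera call; for the wrist camera it gives the pose at the moment of the call.
- ctrl.hand_in(): hands the job in, once; it reports no verdict.
The state is a dict: "time_s": time; "qpos": joint angles; "joint_vel": joint speeds; "tau": joint torques, N m; "ee_pos": TCP position; "eef_rot": TCP orientation; "force": force on the tool from outside, world axes, zero at the start; "moment": the same for the moment, N m; "grip_width": finger opening in m.
Only numpy, scipy, OpenCV 4.12 (cv2) and the standard library are available. Lean on these libraries where they do the work, as an engineer would, in place of code of your own. Each camera call takes 0.05 s, during which the arm holds its last target. There are 200 camera calls.

## Working session

There is one attempt and no reset: what is moved stays moved. The work goes in short steps, Python scripts to look and compute and a tool call to move; the robot and the scene stay as the last step left them, time stands still between calls to the robot, and variables do not carry over. Pictures are saved under pics/ and viewed, on a budget of 10 in all, crops included, one or two more only if the job needs it, and the job is handed in when it is done.

Besides the shell and the picture viewer there is one more tool, called after ">>>" in YAML: its name, and indented under it one key for each argument. move_arm: Moves the arm, as the interface text tells. Shifts and turns lie within -1 to 1; 1 stands for 1000 mm of shift or 30 degrees of turn. Its arguments: {"type":"object","properties":{"targets":{"type":"array"},"fingers":{"type":"number"},"grip_force":{"type":"number"}},"required":["targets"]}

```bash
mkdir -p pics; ls; python3 - <<'E'
from station import ctrl
import cv2,numpy as np
for n in ("scene","side"):
    i=ctrl.camera_info(n); print(n,i)
    cv2.imwrite(f"pics/{n}0.png",ctrl.camera(n)[:,:,::-1])
o=ctrl.get_obs(); print(o)
E
```

```text
pics
scene {'fx': 457.1858470939674, 'fy': 457.1858470939674, 'cx': 324.44920924536757, 'cy': 202.50036774382497, 'k1': -0.027439141798502813, 'rvec': array([ 1.85009901,  1.47627581, -0.68222282]), 'tvec': array([-0.07967323, -0.32413269,  1.30809213])}
side {'fx': 465.52380247200875, 'fy': 465.52380247200875, 'cx': 327.5250112659821, 'cy': 198.5338706212324, 'k1': 0.014049363544399123, 'rvec': array([ 2.02845638, -0.51686316,  0.31639408]), 'tvec': array([-0.5457756 ,  0.18567482,  0.64669957])}
{'time_s': 0.1, 'qpos': array([ 1.09842772e+00,  3.00416302e-01,  1.52149036e+00,  1.37414779e-05,
        1.32071409e+00, -6.65939797e-02]), 'joint_vel': array([ 0.00040151, -0.00107529, -0.00225668, -0.0012845 ,  0.00088284,
       -0.00012273]), 'tau': array([ 4.18308537e-04, -5.32650447e+01, -3.53278077e+01,  7.09770690e-02,
        2.35407829e-02, -8.38768142e-05]), 'ee_pos': array([0.21699434, 0.50513666, 0.20495477]), 'eef_rot': array([-3.14056772e+00, -8.16958137e-05,  2.73581458e+00]), 'force': array([-1.23002654, -0.44549582, -0.6286471 ]), 'moment': array([ 0.01006944, -0.01138472, -0.02430545]), 'grip_width': 0.09393092009154641}
```

View pics/scene0.png

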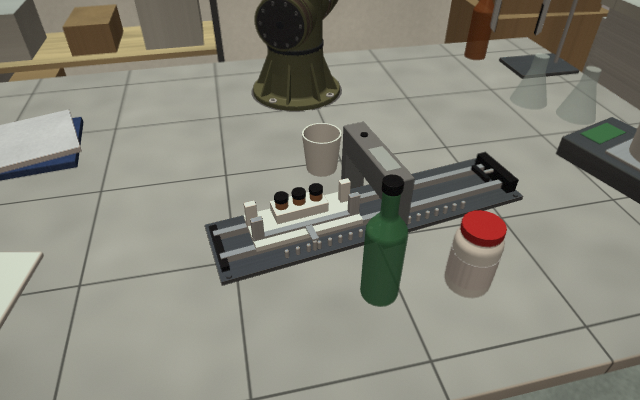

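View pics/side0.png

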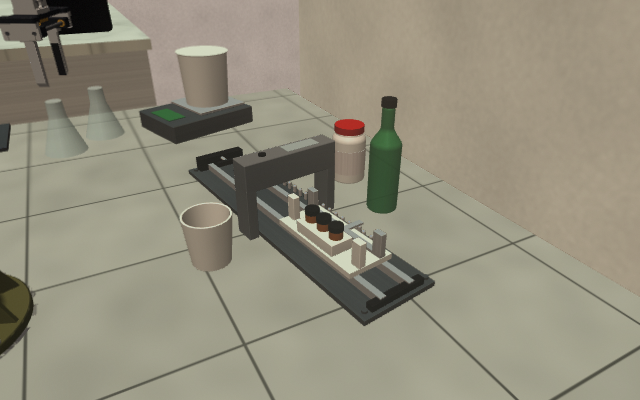

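The scene view shows the rail, with corners near (222,282), (206,224) and (522,199). The right handle's post top is near (250,204) and its paddle near (257,219). In the side view the same two are near (359,241) and (379,232). Next I cast rays through these.

```bash
cat > h.py <<'E'
from station import ctrl
import cv2,numpy as np
from scipy.spatial.transform import Rotation as R
def ray(i,uv):
    K=np.array([[i['fx'],0,i['cx']],[0,i['fy'],i['cy']],[0,0,1.]])
    p=cv2.undistortPoints(np.array([[uv]],float),K,np.array([i['k1'],0,0,0.]))[0,0]
    M=cv2.Rodrigues(i['rvec'])[0]
    return -M.T@i['tvec'], M.T@np.array([p[0],p[1],1])
def plane(i,uv,z):
    c,d=ray(i,uv); return c+d*(z-c[2])/d[2]
def proj(i,P):
    K=np.array([[i['fx'],0,i['cx']],[0,i['fy'],i['cy']],[0,0,1.]])
    return cv2.projectPoints(np.array(P,float).reshape(-1,3),i['rvec'],i['tvec'],K,np.array([i['k1'],0,0,0.]))[0][:,0]
E
python3 - <<'E'
from h import *
np.set_printoptions(precision=4,suppress=True)
s=ctrl.camera_info("scene");d=ctrl.camera_info("side")
for n,i,L in (("scene",s,[(222,280,.01),(206,224,.01),(522,197,.01),(250,204,.081),(257,219,.081),(344,181,.081),(354,197,.081),(381,303,0),(471,293,0),(322,173,0)]),
 ("side",d,[(365,322,.01),(434,282,.01),(189,171,.01),(359,240,.081),(379,232,.081),(293,195,.081),(312,190,.081),(382,210,0),(350,181,0),(210,267,0)])):
    print(n)
    for u,v,z in L: print((u,v),plane(i,(u,v),z))
a=cv2.imread("pics/scene0.png");b=cv2.imread("pics/side0.png")
A=cv2.resize(a[150:290,200:400],None,fx=4,fy=4,interpolation=3)[:,:800]
cv2.imwrite("pics/cropA.png",A)
E
```

```text
scene
(222, 280) [ 0.6779 -0.248   0.01  ]
(206, 224) [ 0.5336 -0.2694  0.01  ]
(522, 197) [0.5911 0.357  0.01  ]
(250, 204) [ 0.5791 -0.1847  0.081 ]
(257, 219) [ 0.6205 -0.1773  0.081 ]
(344, 181) [ 0.5509 -0.0088  0.081 ]
(354, 197) [ 0.5999 -0.0035  0.081 ]
(381, 303) [ 0.773  -0.0036  0.    ]
(471, 293) [0.7867 0.147  0.    ]
(322, 173) [ 0.4102 -0.0183  0.    ]
side
(365, 322) [ 0.5314 -0.2759  0.01  ]
(434, 282) [ 0.6755 -0.2535  0.01  ]
(189, 171) [0.4382 0.3285 0.01  ]
(359, 240) [ 0.5752 -0.1853  0.081 ]
(379, 232) [ 0.6149 -0.1812  0.081 ]
(293, 195) [ 0.5474 -0.0081  0.081 ]
(312, 190) [ 0.5862 -0.0071  0.081 ]
(382, 210) [ 0.7419 -0.0156  0.    ]
(350, 181) [0.7521 0.127  0.    ]
(210, 267) [ 0.3788 -0.0357  0.    ]
```

View pics/cropA.png

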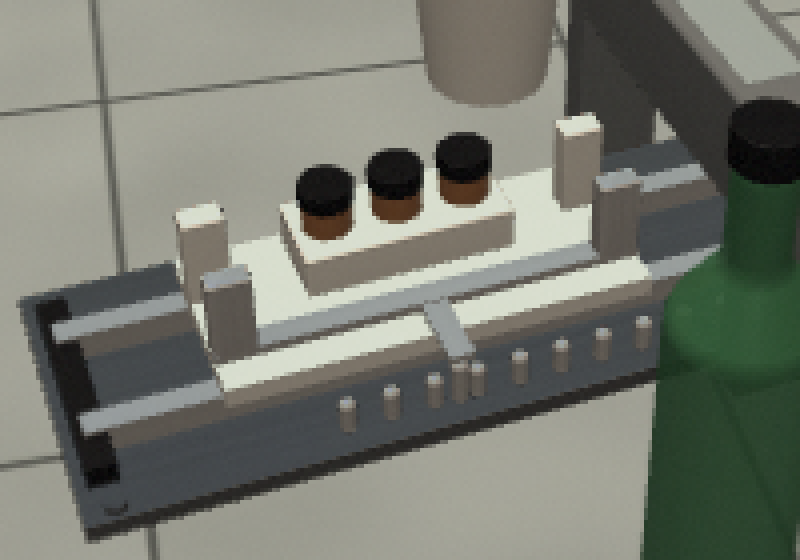

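The rail is centred at about (0.560, 0.040) with a yaw of about 0.149 rad. The shuttle stands at about 0.02, and the right handle is near (0.597, -0.182). I'll move above the right handle.

>>> move_arm:
  targets:
    - [-0.0315, -0.0246, 0, 0, 0, 0.215]
    - [-0.063, -0.0492, 0, 0, 0, 0.43]
    - [-0.0945, -0.0738, 0, 0, 0, 0.645]
    - [-0.126, -0.0984, 0, 0, 0, 0.86]
    - [-0.1575, -0.123, 0, 0, 0, 1.0]
  fingers: 1

```text
time_s: 0.52
ee_pos: [0.3136, 0.3284, 0.2052]
eef_rot: [-3.141, 0.0, 2.206]
force: [1.0, 0.1, 0.7]
grip_width: 0.0942
```

>>> move_arm:
  targets:
    - [-0.0396, -0.0055, 0, 0, 0, 0.19]
    - [-0.0792, -0.011, 0, 0, 0, 0.38]
    - [-0.1188, -0.0165, 0, 0, 0, 0.57]
    - [-0.1584, -0.022, 0, 0, 0, 0.76]
    - [-0.198, -0.0275, 0, 0, 0, 0.94]

```text
time_s: 0.93
ee_pos: [0.4101, 0.1531, 0.2054]
eef_rot: [3.142, -0.0, 1.715]
force: [-0.0, 0.1, -0.8]
grip_width: 0.0939
```

>>> move_arm:
  targets:
    - [-0.0375, 0.0138, 0, 0, 0, 0]
    - [-0.075, 0.0276, 0, 0, 0, 0]
    - [-0.1125, 0.0414, 0, 0, 0, 0]
    - [-0.15, 0.0552, 0, 0, 0, 0]
    - [-0.1875, 0.069, 0, 0, 0, 0]

```text
time_s: 1.35
ee_pos: [0.5063, -0.0222, 0.2053]
eef_rot: [-3.141, -0.0, 1.72]
force: [0.0, 0.9, 0.1]
grip_width: 0.0942
```

>>> move_arm:
  targets:
    - [-0.0345, 0.0127, 0, 0, 0, 0]
    - [-0.069, 0.0254, 0, 0, 0, 0]
    - [-0.1035, 0.0381, 0, 0, 0, 0]
    - [-0.138, 0.0508, 0, 0, 0, 0]
    - [-0.172, 0.0635, 0, 0, 0, 0]

```text
time_s: 1.77
ee_pos: [0.5946, -0.1826, 0.205]
eef_rot: [-3.141, -0.0, 1.72]
force: [0.5, 1.4, -0.1]
grip_width: 0.0941
```

```bash
python3 - <<'E'
from h import *
o=ctrl.get_obs(); print(o['ee_pos'],o['eef_rot'],o['force'],o['time_s'])
i=ctrl.camera_info("wrist"); print(i)
cv2.imwrite("pics/wrist1.png",ctrl.camera("wrist")[:,:,::-1])
E
```

```text
[ 0.59457331 -0.18258959  0.20501246] [-3.14101420e+00 -3.08317381e-04  1.71976979e+00] [ 0.54907869  1.39330416 -0.14130036] 1.7667
{'fx': 291.16688160529196, 'fy': 291.16688160529196, 'cx': 311.1879867671618, 'cy': 199.83199068721393, 'k1': -0.04768275500880444, 'rvec': array([-2.84808591, -0.21105532, -0.02945329]), 'tvec': array([-0.56041491, -0.28679683,  0.31613459])}
```

View pics/wrist1.png

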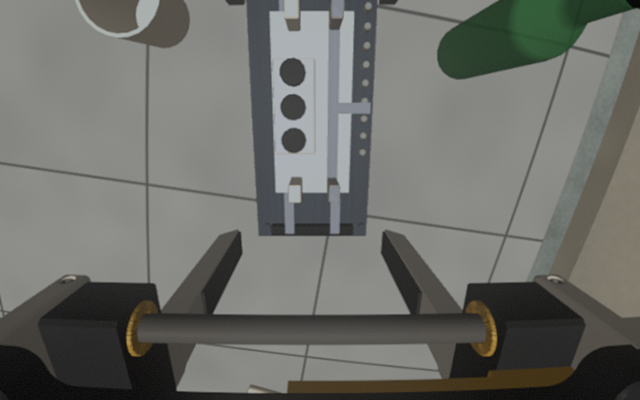

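The wrist view shows the right handle ahead: the post is near (295,188), the paddle near (334,188), and the rail end runs from (260,235) to (366,235). I'll zoom in to pick edges.

```bash
python3 - <<'E'
from h import *
a=cv2.imread("pics/wrist1.png")
cv2.imwrite("pics/cropW.png",cv2.resize(a[165:240,255:375],None,fx=6.5,fy=6.5,interpolation=cv2.INTER_CUBIC))
E
```

```text
(no output)
```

View pics/cropW.png

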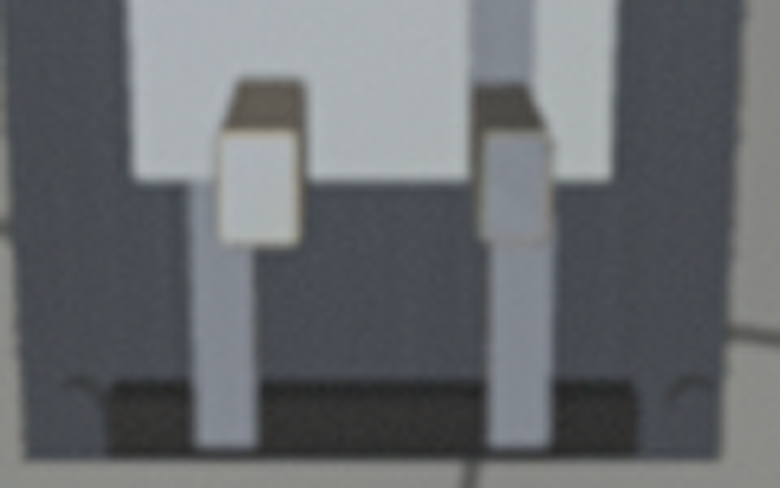

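```bash
python3 - <<'E'
from h import *
np.set_printoptions(precision=4,suppress=True)
i=ctrl.camera_info("wrist")
f=lambda x,y,z:plane(i,(255+(x+.5)/6.5-.5,165+(y+.5)/6.5-.5),z)
psi=.149; ax=np.array([np.cos(psi),np.sin(psi)]); ay=np.array([-ax[1],ax[0]])
c=np.array([.5596,.0405])
for n,q in dict(postL=(218,188,.081),postR=(301,188,.081),padL=(482,188,.081),padR=(550,188,.081),top=(260,130,.081),bot=(260,245,.081),ptop=(515,132,.081),pbot=(515,243,.081),railBL=(22,460,.01),railBR=(720,460,.01),railTL=(4,165,.01),railTR=(737,165,.01)).items():
    p=f(*q); print(n,p,"rail",(p[:2]-c)@ax,(p[:2]-c)@ay)
o=ctrl.get_obs();print("tcp rail",(o['ee_pos'][:2]-c)@ax,(o['ee_pos'][:2]-c)@ay)
E
```

```text
postL [ 0.5706 -0.1906  0.081 ] rail -0.023423525921329326 -0.23019932655051645
postR [ 0.5842 -0.1886  0.081 ] rail -0.009701415770192855 -0.23025253742729185
padL [ 0.6138 -0.1843  0.081 ] rail 0.020206773346837834 -0.23036402886622054
padR [ 0.6249 -0.1827  0.081 ] rail 0.03144965944089306 -0.23040434892068654
top [ 0.5762 -0.1799  0.081 ] rail -0.016281077229393218 -0.22038336222895777
bot [ 0.5787 -0.1994  0.081 ] rail -0.01667733681698368 -0.24007193017687634
ptop [ 0.6176 -0.1741  0.081 ] rail 0.0254939751730976 -0.22087619308251827
pbot [ 0.6208 -0.1929  0.081 ] rail 0.025831619726189158 -0.2398817952781878
railBL [ 0.5334 -0.2764  0.01  ] rail -0.07295521474755792 -0.30949321000435626
railBR [ 0.6809 -0.2548  0.01  ] rail 0.07612849300573211 -0.3100271236117059
railTL [ 0.5237 -0.2121  0.01  ] rail -0.07294792432509578 -0.24444037523144518
railTR [ 0.6715 -0.1904  0.01  ] rail 0.07638772320044213 -0.24500272662371664
tcp rail 0.002151254938756904 -0.23074639320806906
```

>>> move_arm:
  targets:
    - [0, -0.004, 0.035, 0, 0, 0]
    - [0, -0.004, 0.07, 0, 0, 0]
    - [0, -0.004, 0.105, 0, 0, 0]
    - [0, -0.004, 0.135, 0, 0, 0]
    - [0, -0.004, 0.157, 0, 0, 0]
  fingers: 1
  grip_force: 35

```text
time_s: 2.23
ee_pos: [0.5889, -0.1809, 0.0452]
eef_rot: [-3.139, -0.002, 1.72]
force: [1.0, -0.2, -0.5]
grip_width: 0.0942
```

>>> move_arm:
  targets:
    - [0, 0, 0, 0, 0, 0]
    - [0, 0, 0, 0, 0, 0]
    - [0, 0, 0, 0, 0, 0]
    - [0, 0, 0, 0, 0, 0]
    - [0, 0, 0, 0, 0, 0]
  fingers: -0.3

```text
time_s: 2.65
ee_pos: [0.5916, -0.1816, 0.0504]
eef_rot: [3.138, 0.002, 1.72]
force: [9.6, 2.2, -2.0]
grip_width: 0.0638
```

>>> move_arm:
  targets:
    - [0, 0, 0, 0, 0, 0]
    - [0, 0, 0, 0, 0, 0]
    - [0, 0, 0, 0, 0, 0]
    - [0, 0, 0, 0, 0, 0]
    - [0, 0, 0, 0, 0, 0]
  fingers: -0.3

```text
time_s: 3.07
ee_pos: [0.5912, -0.1817, 0.0503]
eef_rot: [3.139, 0.001, 1.72]
force: [0.5, -0.1, 7.2]
grip_width: 0.0443
```

The grip width is 44 mm, so the bar is fully in, and the lateral force is near zero. I'll slide 140 mm.

>>> move_arm:
  targets:
    - [0.003, 0, 0, 0, 0, 0]
    - [0.01, 0, 0, 0, 0, 0]
    - [0.02, 0, 0, 0, 0, 0]
    - [0.03, 0, 0, 0, 0, 0]
    - [0.04, 0, 0, 0, 0, 0]

```text
time_s: 3.48
ee_pos: [0.5852, -0.1421, 0.0503]
eef_rot: [3.138, 0.002, 1.72]
force: [0.4, -3.1, 6.1]
grip_width: 0.044
```

>>> move_arm:
  targets:
    - [0.01, 0, 0, 0, 0, 0]
    - [0.02, 0, 0, 0, 0, 0]
    - [0.03, 0, 0, 0, 0, 0]
    - [0.04, 0, 0, 0, 0, 0]
    - [0.05, 0, 0, 0, 0, 0]

```text
time_s: 3.9
ee_pos: [0.5777, -0.0925, 0.0503]
eef_rot: [3.139, 0.002, 1.72]
force: [-0.2, -2.0, 6.1]
grip_width: 0.0445
```

>>> move_arm:
  targets:
    - [0.01, 0, 0, 0, 0, 0]
    - [0.02, 0, 0, 0, 0, 0]
    - [0.03, 0, 0, 0, 0, 0]
    - [0.04, 0, 0, 0, 0, 0]
    - [0.047, 0, 0, 0, 0, 0]

```text
time_s: 4.32
ee_pos: [0.5706, -0.0457, 0.0503]
eef_rot: [3.139, 0.001, 1.72]
force: [-0.9, -2.1, 9.5]
grip_width: 0.0444
```

>>> move_arm:
  targets:
    - [0.003, 0, 0, 0, 0, 0]
    - [0.003, 0, 0, 0, 0, 0]
    - [0.003, 0, 0, 0, 0, 0]
    - [0.003, 0, 0, 0, 0, 0]
    - [0.003, 0, 0, 0, 0, 0]

```text
time_s: 4.73
ee_pos: [0.5702, -0.0428, 0.0503]
eef_rot: [3.139, 0.0, 1.72]
force: [-1.3, 2.2, 9.0]
grip_width: 0.0446
```

```bash
python3 - <<'E'
from h import *
o=ctrl.get_obs(); psi=.149; ax=np.array([np.cos(psi),np.sin(psi)]); ay=np.array([-ax[1],ax[0]])
c=np.array([.5596,.0405])
print(o['ee_pos'],o['force'],o['grip_width'],(o['ee_pos'][:2]-c)@ax,(o['ee_pos'][:2]-c)@ay)
cv2.imwrite("pics/side2.png",ctrl.camera("side")[60:340,140:500,::-1])
E
```

```text
[ 0.57016504 -0.04284475  0.05029137] [-1.26921817  2.24571624  9.00762458] 0.04464545258541649 -0.0019244915278693302 -0.08398966899958005
```

View pics/side2.png

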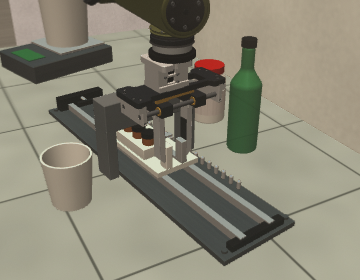

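The side view shows the gripper holding the right handle, clear of the arch, with the shuttle half through (about 0.16). I'll release, rise, cross over the arch and look again.

>>> move_arm:
  targets:
    - [0, 0, 0, 0, 0, 0]
    - [0, 0, 0, 0, 0, 0]
    - [0, 0, 0, 0, 0, 0]
    - [0, 0, 0, 0, 0, 0]
    - [0, 0, 0, 0, 0, 0]
  fingers: 1

```text
time_s: 5.2
ee_pos: [0.5698, -0.0429, 0.0493]
eef_rot: [3.14, 0.0, 1.72]
force: [0.7, 0.1, 0.3]
grip_width: 0.0743
```

>>> move_arm:
  targets:
    - [0, 0, 0, 0, 0, 0]
    - [0, 0, -0.005, 0, 0, 0]
    - [0, 0, -0.03, 0, 0, 0]
    - [0, 0, -0.06, 0, 0, 0]
    - [0, 0, -0.09, 0, 0, 0]

```text
time_s: 5.62
ee_pos: [0.5688, -0.0429, 0.1396]
eef_rot: [-3.14, -0.0, 1.72]
force: [0.9, 0.2, 0.1]
grip_width: 0.0939
```

>>> move_arm:
  targets:
    - [0, 0, -0.03, 0, 0, 0]
    - [0, 0, -0.06, 0, 0, 0]
    - [0, 0, -0.075, 0, 0, 0]
    - [0, 0, -0.08, 0, 0, 0]
    - [0.01, 0, -0.08, 0, 0, 0]

```text
time_s: 6.03
ee_pos: [0.5681, -0.0338, 0.2194]
eef_rot: [3.14, 0.001, 1.719]
force: [0.2, -0.1, 0.5]
grip_width: 0.0941
```

>>> move_arm:
  targets:
    - [0.03, 0, 0, 0, 0, 0]
    - [0.06, 0, 0, 0, 0, 0]
    - [0.09, 0, 0, 0, 0, 0]
    - [0.12, 0, 0, 0, 0, 0]
    - [0.14, 0, 0, 0, 0, 0]

```text
time_s: 6.45
ee_pos: [0.5456, 0.1082, 0.2167]
eef_rot: [-3.139, -0.0, 1.721]
force: [0.2, -0.2, -0.3]
grip_width: 0.0938
```

>>> move_arm:
  targets:
    - [0.02, 0, 0, 0, 0, 0]
    - [0.03, 0, 0, 0, 0, 0]
    - [0.03, 0, 0, 0, 0, 0]
    - [0.03, 0, 0, 0, 0, 0]
    - [0.03, 0, 0, 0, 0, 0]

```text
time_s: 6.87
ee_pos: [0.5427, 0.1343, 0.2179]
eef_rot: [-3.141, 0.0, 1.719]
force: [0.6, 0.4, 0.5]
grip_width: 0.0946
```

```bash
python3 - <<'E'
from h import *
import pickle
o=ctrl.get_obs(); i=ctrl.camera_info("wrist"); a=ctrl.camera("wrist")[:,:,::-1]
pickle.dump((o,i),open("w2.pkl","wb")); print(o['ee_pos'],o['eef_rot'],o['joint_vel'],o['time_s'])
cv2.imwrite("pics/wrist2.png",a)
b=ctrl.camera("scene")[:,:,::-1]; cv2.imwrite("pics/scene2.png",b)
E
```

```text
[0.54265086 0.13426053 0.21794923] [-3.14085594e+00  1.98926078e-04  1.71935933e+00] [-0.00986181 -0.00325321 -0.00437956 -0.00051204  0.00157124  0.00185006] 6.8667
```

View pics/wrist2.png

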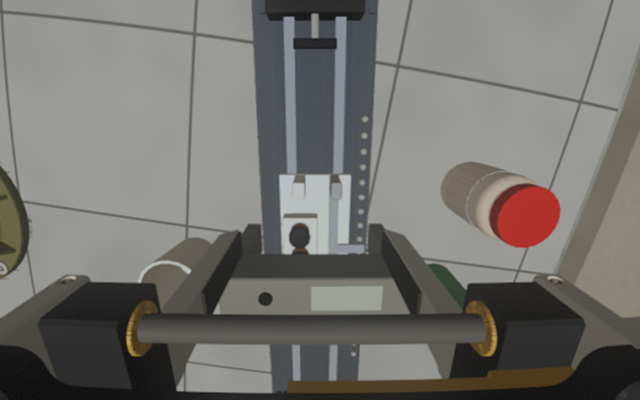

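The left handle is visible, with its post near (299,187) and paddle near (336,187), beyond the arch. I'll zoom in to measure.

```bash
python3 - <<'E'
from h import *
a=cv2.imread("pics/wrist2.png")
cv2.imwrite("pics/cropW2.png",cv2.resize(a[165:225,270:370],None,fx=8,fy=8,interpolation=cv2.INTER_CUBIC))
E
```

```text
(no output)
```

View pics/cropW2.png

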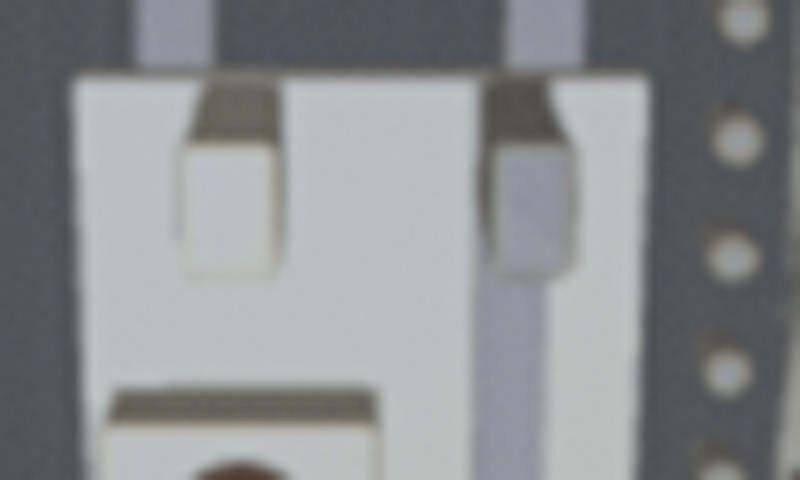

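```bash
python3 - <<'E'
from h import *
import pickle
o,i=pickle.load(open("w2.pkl","rb"))
f=lambda x,y,z:plane(i,(270+(x+.5)/8-.5,165+(y+.5)/8-.5),z)
T=o['ee_pos'];M=R.from_euler('xyz',o['eef_rot']).as_matrix()
for n,q in dict(postL=(182,210,.081),postR=(278,210,.081),padL=(494,210,.081),padR=(574,210,.081),top=(232,142,.081),bot=(232,280,.081),ptop=(535,142,.081),pbot=(530,278,.081)).items():
    print(n,np.round(M.T@(f(*q)-T)*1000,1))
E
```

```text
postL [-1.00e-01 -2.18e+01  1.37e+02]
postR [-1.00e-01 -8.40e+00  1.37e+02]
padL [ -0.2  21.9 136.9]
padR [ -0.2  33.1 136.9]
top [  9.6 -14.7 137. ]
bot [-10.3 -15.  137. ]
ptop [  9.6  27.4 136.9]
pbot [-10.1  27.1 136.9]
```

The handle is locked at full width, and the tool is lined up within 0.5 mm. I'll descend and squeeze.

>>> move_arm:
  targets:
    - [0, 0, 0.035, 0, 0, 0]
    - [0, 0, 0.075, 0, 0, 0]
    - [0, 0, 0.115, 0, 0, 0]
    - [0, 0, 0.15, 0, 0, 0]
    - [0, 0, 0.17, 0, 0, 0]

```text
time_s: 7.38
ee_pos: [0.541, 0.1339, 0.0445]
eef_rot: [-3.137, 0.0, 1.719]
force: [-0.2, -0.2, -0.3]
grip_width: 0.094
```

>>> move_arm:
  targets:
    - [0, 0, 0, 0, 0, 0]
    - [0, 0, 0, 0, 0, 0]
    - [0, 0, 0, 0, 0, 0]
    - [0, 0, 0, 0, 0, 0]
    - [0, 0, 0, 0, 0, 0]
  fingers: -0.3

```text
time_s: 7.8
ee_pos: [0.5439, 0.1352, 0.0503]
eef_rot: [3.138, -0.0, 1.72]
force: [9.0, 0.2, -0.4]
grip_width: 0.0642
```

>>> move_arm:
  targets:
    - [0, 0, 0, 0, 0, 0]
    - [0, 0, 0, 0, 0, 0]
    - [0, 0, 0, 0, 0, 0]
    - [0, 0, 0, 0, 0, 0]
    - [0, 0, 0, 0, 0, 0]

```text
time_s: 8.22
ee_pos: [0.543, 0.1351, 0.0501]
eef_rot: [3.14, 0.0, 1.72]
force: [-4.3, -1.2, 9.0]
grip_width: 0.0441
```

>>> move_arm:
  targets:
    - [0.003, 0, 0, 0, 0, 0]
    - [0.01, 0, 0, 0, 0, 0]
    - [0.02, 0, 0, 0, 0, 0]
    - [0.03, 0, 0, 0, 0, 0]
    - [0.04, 0, 0, 0, 0, 0]

```text
time_s: 8.63
ee_pos: [0.537, 0.1748, 0.0501]
eef_rot: [3.14, 0.0, 1.72]
force: [-3.8, -2.9, 9.0]
grip_width: 0.0442
```

>>> move_arm:
  targets:
    - [0.01, 0, 0, 0, 0, 0]
    - [0.02, 0, 0, 0, 0, 0]
    - [0.03, 0, 0, 0, 0, 0]
    - [0.04, 0, 0, 0, 0, 0]
    - [0.05, 0, 0, 0, 0, 0]

```text
time_s: 9.05
ee_pos: [0.5295, 0.2245, 0.0501]
eef_rot: [3.14, 0.0, 1.721]
force: [-5.4, -3.1, 8.7]
grip_width: 0.0441
```

>>> move_arm:
  targets:
    - [0.01, 0, 0, 0, 0, 0]
    - [0.02, 0, 0, 0, 0, 0]
    - [0.03, 0, 0, 0, 0, 0]
    - [0.04, 0, 0, 0, 0, 0]
    - [0.048, 0, 0, 0, 0, 0]

```text
time_s: 9.47
ee_pos: [0.5222, 0.2722, 0.0501]
eef_rot: [3.14, 0.0, 1.721]
force: [-4.6, -2.9, 9.3]
grip_width: 0.044
```

>>> move_arm:
  targets:
    - [0.004, 0, 0, 0, 0, 0]
    - [0.008, 0, 0, 0, 0, 0]
    - [0.012, 0, 0, 0, 0, 0]
    - [0.015, 0, 0, 0, 0, 0]
    - [0.018, 0, 0, 0, 0, 0]

```text
time_s: 9.88
ee_pos: [0.5196, 0.2891, 0.0501]
eef_rot: [3.141, 0.001, 1.721]
force: [-5.8, -8.3, 9.1]
grip_width: 0.0442
```

>>> move_arm:
  targets:
    - [0.001, 0, 0, 0, 0, 0]
    - [0.002, 0, 0, 0, 0, 0]
    - [0.003, 0, 0, 0, 0, 0]
    - [0.003, 0, 0, 0, 0, 0]
    - [0.003, 0, 0, 0, 0, 0]

```text
time_s: 10.3
ee_pos: [0.5192, 0.292, 0.0501]
eef_rot: [3.141, 0.001, 1.72]
force: [-5.4, -6.1, 9.9]
grip_width: 0.044
```

>>> move_arm:
  targets:
    - [0.001, 0, 0, 0, 0, 0]
    - [0.002, 0, 0, 0, 0, 0]
    - [0.003, 0, 0, 0, 0, 0]
    - [0.003, 0, 0, 0, 0, 0]
    - [0.003, 0, 0, 0, 0, 0]

```text
time_s: 10.72
ee_pos: [0.519, 0.2931, 0.05]
eef_rot: [-3.141, 0.003, 1.72]
force: [-4.8, -19.8, 12.3]
grip_width: 0.0442
```

The force jumped to 20 N and the tool moved only about 1 mm, so the shuttle is at the hard stop. I'll release, rise and check.

>>> move_arm:
  targets:
    - [0, 0, 0, 0, 0, 0]
    - [0, 0, 0, 0, 0, 0]
    - [0, 0, 0, 0, 0, 0]
    - [0, 0, 0, 0, 0, 0]
    - [0, 0, 0, 0, 0, 0]
  fingers: 1

```text
time_s: 11.13
ee_pos: [0.519, 0.2953, 0.0494]
eef_rot: [3.14, -0.0, 1.72]
force: [-0.1, 0.1, -0.8]
grip_width: 0.0738
```

>>> move_arm:
  targets:
    - [0, 0, 0, 0, 0, 0]
    - [0, 0, -0.005, 0, 0, 0]
    - [0, 0, -0.03, 0, 0, 0]
    - [0, 0, -0.06, 0, 0, 0]
    - [0, 0, -0.09, 0, 0, 0]

```text
time_s: 11.55
ee_pos: [0.5181, 0.2953, 0.1397]
eef_rot: [-3.141, 0.0, 1.72]
force: [0.1, 0.5, -0.3]
grip_width: 0.0941
```

>>> move_arm:
  targets:
    - [0, 0, -0.03, 0, 0, 0]
    - [0, 0, -0.06, 0, 0, 0]
    - [0, 0, -0.08, 0, 0, 0]
    - [0, 0, -0.08, 0, 0, 0]
    - [0, 0, -0.08, 0, 0, 0]

```text
time_s: 11.97
ee_pos: [0.5186, 0.2955, 0.2196]
eef_rot: [3.14, -0.001, 1.72]
force: [0.2, -0.1, -0.2]
grip_width: 0.0945
```

```bash
python3 - <<'E'
from h import *
import pickle
o=ctrl.get_obs(); i=ctrl.camera_info("wrist"); a=ctrl.camera("wrist")[:,:,::-1]
pickle.dump((o,i),open("w3.pkl","wb")); print(o['ee_pos'],o['eef_rot'],o['time_s'],o['force'])
cv2.imwrite("pics/wrist3.png",a)
cv2.imwrite("pics/cropW3.png",cv2.resize(a[125:225,265:375],None,fx=6,fy=6,interpolation=cv2.INTER_CUBIC))
E
```

```text
[0.51860782 0.29551425 0.21957871] [ 3.13975638e+00 -6.41792412e-04  1.72027279e+00] 11.9667 [ 0.22512139 -0.14527532 -0.21348767]
```

View pics/cropW3.png

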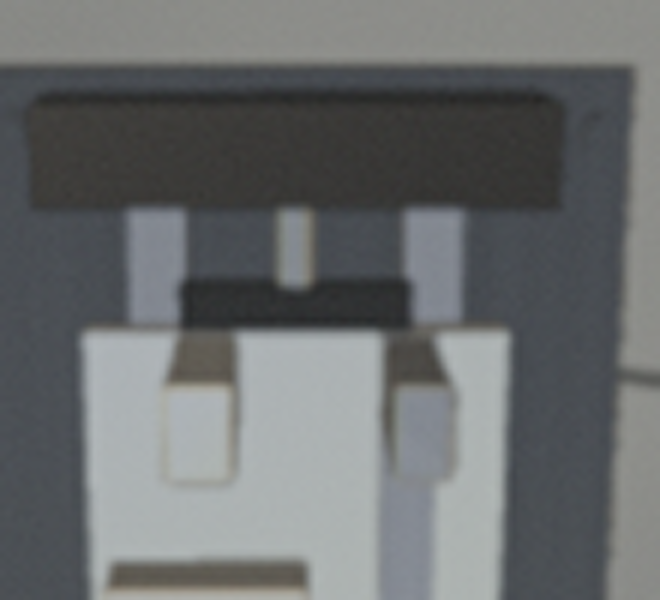

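The shuttle's edge (crop row 328) touches the buffer bar. The post spans columns 163–235 and the paddle 391–453; the rail end is at row 66. I'll convert these to travel.

```bash
python3 - <<'E'
from h import *
import pickle
o,i=pickle.load(open("w3.pkl","rb"))
T=o['ee_pos'];M=R.from_euler('xyz',o['eef_rot']).as_matrix()
f=lambda x,y,z:(M.T@(plane(i,(265+(x+.5)/6-.5,125+(y+.5)/6-.5),z)-T))*1000
g={n:f(*q) for n,q in dict(pl=(163,430,.081),pr=(454,430,.081),top=(200,383,.081),bot=(200,484,.081),end=(300,66,.01),edge=(300,328,.036)).items()}
print({n:np.round(v[:2],1) for n,v in g.items()})
print("width",g['pr'][1]-g['pl'][1],"travel by handle",310-g['end'][0]+(g['top'][0]+g['bot'][0])/2+70,"by deck edge",310-g['end'][0]+g['edge'][0]+60)
o2,i2=pickle.load(open("w2.pkl","rb"))
h=np.array([-.2,5.6,0]); p2=o2['ee_pos']+R.from_euler('xyz',o2['eef_rot']).as_matrix()@h
p3=T+M@np.array([(g['top'][0]+g['bot'][0])/2,(g['pl'][1]+g['pr'][1])/2,0])*1
print("moved mm", np.linalg.norm((o2['ee_pos']+R.from_euler('xyz',o2['eef_rot']).as_matrix()@(h/1000)-T-M@np.array([(g['top'][0]+g['bot'][0])/2,(g['pl'][1]+g['pr'][1])/2,0])/1000)[:2])*1000)
E
```

```text
{'pl': array([ -6.9, -22.7]), 'pr': array([-7. , 32.3]), 'top': array([  2.2, -15.6]), 'bot': array([-17.6, -15.8]), 'end': array([55.6,  3.9]), 'edge': array([2.8, 3.7])}
width 54.95028146981254 travel by handle 316.7535226923642 by deck edge 317.28407798088955
moved mm 155.5564575213314
```

```bash
python3 -c "
from station import ctrl
print(ctrl.hand_in(), ctrl.get_obs()['time_s'])"
```

```text
the job is handed in; nothing more can be done
the job is handed in; nothing more can be done
```

The shuttle is at the left end of its rail, locked against the pushed-in buffer, and I handed the job in at about 12 s. The hand-in reports no verdict, so these results rest on my own measurements.

- **First half:** I squeezed the right handle (44 mm grip width, so the bar was fully in) and slid the shuttle about 140 mm at about 0.12 m/s. I let go at a travel of about 0.16. Afterwards the left handle measured 55 mm wide in the wrist camera, which means locked.
- **Second half:** I crossed over the arch and squeezed the left handle. I slid until the force rose to about 20 N at the hard stop, then let go and lifted clear.
- **Last check:** From the close wrist picture, travel is 0.3168 by the handle, 0.3173 by the deck edge and about 0.3156 by the distance moved, against the 0.311 required. The handle is again 55 mm wide, so the bar is sprung out. The buffer bar touches the shuttle, and the forces on the tool are about zero.
- **One disagreement:** The first wrist measurement along the rail was about 5 mm off, because I read the camera pose after the arm had swayed. It did no harm, since the grip and travel depended on relative distances.
- **Not checked at the end:** I took no final picture of the bottle, jar and beaker. The planned path kept clear of them, and no force readings suggested contact with them or the arch.

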